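Right the toppled ink jar in its stand and unscrew the lid

ROBOT

A 7-joint arm with a two-finger parallel gripper is mounted at the origin on the work surface; the furniture and walls round the work are solid. World frame = base frame: x ahead of the robot, y to its left, z up, the work surface at z = 0. Lengths are in mm, angles in rad, forces in N, time in s.
With the tool pointing down it reaches from about 425 to 950 mm from the base axis. Payload 4.7 kg.
Tool frame: the origin (TCP) lies midway between the tips of the shut fingers; the grasp point (between the pads) lies behind it (r.grip_point_offset is the z of the grasp point in the tool frame, in mm); z points along the fingers, y is the line along which they close (so a half turn about z gives the same grasp; the last joint's range is limited). The gripper opens to 85 mm and grips with 20 to 120 N. Pads are 22 mm wide; open, the fingers measure 114 mm over their backs; the gripper's body (76 mm by 85 mm) begins 54 mm behind the grasp point. The pads swing forward as they close: fully open they stand 13 mm farther back than shut.
Start: joints at [1.28, 0.469, -0.049, 1.532, 0.024, 1.141, -0.082], TCP at [174.75, -652.005, 231.335] pointing down, gripper open.
Joint ranges: [-2.59, 2.59], [-0.33, 1.99], [-1.39, 1.29], [0.1, 2.45], [-1.04, 4.18], [0.21, 1.99], [-2.66, 2.66]. Speed limits (rad/s): [2.57, 2.57, 3.14, 3.14, 3.14, 3.14, 3.14].

INTERFACE

Orientations are given as [roll, pitch, yaw] about the fixed x, y, z axes, in that order (R = Rz(yaw) Ry(pitch) Rx(roll)).
In Python, from plant import r, get_image, hand_in, spotter gives the robot as it stands. The module is installed in compiled form; this text tells all that it offers.
- The arm moves only by the tool servo_tool, never from a script. Its argument "moves" is a list of rows, each an object with "fingers": the finger opening in mm, from 0 to 85.4; "xyz": the shift along the tool's x, y, z in mm, a list of three; "turn": the turn, a rotation vector about the tool's x, y, z in rad, a list of three. A call has 1 to 12 rows; each row shifts and turns the commanded pose from where the row before left it, along the tool's axes as they then stand; what a row does not reach is not made up. A row lasts 1/12 s, in which the tool goes at most 41.7 mm and 7.16 degrees, less where a joint would pass 70% of its speed; a pose out of reach is approached as far as the arm can. A call with a gripper value outside its range is refused whole. The fingers move at their own pace and stop on an object; the grip force is fixed at half the most. Time passes only in rows, so rows that do not move let the fingers close. It gives the time, the measured TCP pose, the force, the opening and the grip force at its end, in the units of the state.
- r.get_obs(): the state, without advancing time (a new reading comes with each control period).
- get_image(name): name is "side" or "top" or "wrist"; returns a dict with "image" (420x560x3 uint8, red, green, blue), "fovy" (degrees; the focal length in pixels is half the picture's height over the tangent of half this angle, whatever the lens; pixels are square), "cx", "cy" (the principal point, pixels), "position" and "rotation" of the camera in the world. Camera axes: x right, y down, z forward; pixel columns grow to the right and rows downward; lengths in mm; the calibration is good to about 2 mm. A picture is of the moment at which its call begins. There is no depth.
- hand_in(): hands the job in; it is judged then, once.
Trained networks look in the newest picture that a camera, given by its name, has taken for a name from the list of things; names that differ only in an ending like _2 or _b are one class to them, and where a whole thing is asked for, a point or a joint stands for the part that bears it (a point fixed in the world has none). Each returns a list of dicts, best first, with "score" (0 to 1); they miss things now and then, are a little off and sometimes report something else, mostly with a low value. They report only what shows in the picture. A call takes as long as a camera call. They do not tell look-alikes from the thing itself.
- spotter.search_frame(thing, camera): "rect" ([centre column, centre row, width, height] in pixels, round what is visible of it).
- spotter.outline_of(thing, camera): "pixels" (420x560 bool, what is visible of it) and "rect" ([centre column, centre row, width, height] in pixels, round what is visible of it).
- spotter.spot_point(thing, camera): "xy" ([column, row] in pixels: a listed point, or the origin of a listed thing).
The state is a dict: "time_s": time; "qpos": joint angles; "dq": joint speeds; "joint_efforts": joint torques, N m; "position": TCP position; "ee_rot": TCP orientation; "contact_force": force on the tool from outside, world axes, zero at the start; "moment": the same for the moment, N m; "opening": finger opening in mm; "gripper_force": force on a finger pad.
Only numpy, scipy, OpenCV 4.12 (cv2) and the standard library are available. Lean on these libraries where they do the work, as an engineer would, in place of code of your own. Each camera call takes 0.05 s, during which the arm holds its last target. There are 200 camera calls.

TASK

The square ink jar on the shelf behind the monitor has toppled over. Stand it upright, fully down in the square well of the marker refill stand, which keeps it from turning, then unscrew its lid (counterclockwise) until the thread lets go and lift it off without pulling the jar up. Finish still gripping the lid, holding it level and still about a finger's width above the open mouth of the jar, and do not disturb the marker and the other things on the shelf.

Things in the scene. Friction and masses are not known exactly. Their poses are not given: they have to be found in the camera images.
- desk_shelf: low fixed shelf of dark wood along the back of the desk, behind the monitor: board 180 x 620 mm, flat top 180 mm above the desk; all the task's things stand on it. Origin: centre of its footprint at desk height; x across its depth, away from the robot, y along it to the left. The monitor in front of it reaches 0.55 m above the desk: the arm must come over the top of it.
- stand: marker refill stand: flat grey plate 118 x 156 x 24 mm, heavy, fixed on the shelf. Origin: centre of its underside; z up, y along its long side, x across it, away from the robot. It has a square well (see well) and, 40 mm from the origin towards -x, an open channel 23 x 141 mm, 13 mm deep, in which the red marker lies.
- well (a point): centre of the floor of the stand's square well, with the stand's axes. The well is 54 x 54 mm, its sides along the stand's x and y, 13 mm deep (floor 11 mm above the stand's underside, rim flush with the plate), with a small chamfer; it lies 18 mm from the stand's origin along the stand's +x.
- jar: white square ink jar with a red band, about 0.3 kg; starts lying on a flat side, its lid roughly towards the stand. Origin: centre of its bottom face; z from bottom to mouth, x and y square to its flat sides. Body 50 x 50 x 50 mm, then a round neck; mouth at 70 mm, 76 mm with the lid on. Lying, its axis is 25 mm above the shelf and its y points up. It fits the well in any of four turns.
- lid: round red ribbed lid, 48 mm wide, 23 mm tall, 75 g. Origin: centre of its lower edge; z towards its flat top. Closed, its origin is 53 mm from the jar's bottom, axes parallel to the jar's. Three lugs inside sit under three short sloping threads on the neck; see lid_top for how it opens.
- lid_top (a point): centre of the lid's flat top, 23 mm above the lid's origin. The rubber seal makes it tight (0.1 to 0.2 N m: a loose jar turns with it). Counterclockwise seen from above the lid rises 2 mm and comes free after 50 to 55 degrees; from 60 to 85 degrees it lifts straight off; near 90 the lugs meet the next stops. Before it is free, pulling it lifts the jar. Its skirt overlaps the neck by 17 mm.
- jar_mouth (a point): centre of the rim of the jar's mouth, 70 mm from the jar's bottom on its axis; same axes as the jar.
- marker: red and white board marker, 17 x 135 x 16 mm, lying in the channel of the stand; to be left there. Origin: centre of its underside.
- usb_hub: flat silver USB hub, 30 x 108 x 11 mm, lying along the far edge of the shelf; to be left alone. Origin: centre of its underside.
- eraser: blue and white eraser, 20 x 48 x 13 mm, on the right end of the shelf; to be left alone. Origin: centre of its underside.
- earbud_case: white earbud case, 46 x 60 x 25 mm, on the left end of the shelf; to be left alone. Origin: centre of its underside.
Not all that is in view belongs to the job. Of the things that look like the lid, the smaller one is meant.

How it is judged:
By the outcome, as a careful person would: the job done as asked, in the order asked, and still so for the second after the job is handed in, while the arm keeps its last pose, push and grip.
It also fails if it takes over 54 s, if anything falls off the work surface, if the arm or the gripper's body presses on something with over 40 N, if the wrist force passes 120 N, or if a joint passes its speed limit or range.

## Working session

There is one attempt and no reset: what is moved stays moved. The work goes in short steps, Python scripts to look and compute and a tool call to move; the robot and the scene stay as the last step left them, time stands still between calls to the robot, and variables do not carry over. Pictures are saved under pics/ and viewed, at most 10 in all, crops included, and the job is handed in when it is done.

Besides the shell and the picture viewer there is one more tool, called after "Emit:" as name(argument=value, ...) on one line, values as JSON. servo_tool: Moves the arm, as the interface text tells. Its arguments: {"type":"object","properties":{"moves":{"type":"array"}},"required":["moves"]}

```bash
mkdir -p pics; cat > h.py <<'E'
import numpy as np, cv2
from scipy.spatial.transform import Rotation as R
from plant import r, get_image, hand_in, spotter
def ray(c,uv):
    f=c["image"].shape[0]/2/np.tan(np.radians(c["fovy"])/2)
    d=np.array([(uv[0]-c["cx"])/f,(uv[1]-c["cy"])/f,1]); return np.array(c["position"]),np.array(c["rotation"])@d
def at_z(c,uv,z):
    p,d=ray(c,uv); return p+d*(z-p[2])/d[2]
def proj(c,P):
    f=c["image"].shape[0]/2/np.tan(np.radians(c["fovy"])/2)
    q=np.array(c["rotation"]).T@(np.array(P)-np.array(c["position"])); return np.array([c["cx"]+f*q[0]/q[2],c["cy"]+f*q[1]/q[2]])
def tri(c1,u1,c2,u2):
    p,d=ray(c1,u1);q,e=ray(c2,u2);d/=np.linalg.norm(d);e/=np.linalg.norm(e)
    s=np.linalg.lstsq(np.stack([d,-e],1),q-p,rcond=None)[0];a=p+d*s[0];b=q+e*s[1];return (a+b)/2,np.linalg.norm(a-b)
def save(c,n): cv2.imwrite("pics/"+n,c["image"][:,:,::-1])
E
python3 - <<'E'
from h import *
np.set_printoptions(precision=3,suppress=True)
o=r.get_obs();print(o,r.grip_point_offset)
ims=[]
for n in("side","top","wrist"):
    c=get_image(n);print(n,np.array(c["position"]),np.array(c["rotation"]).tolist(),c["fovy"],c["cx"],c["cy"]);save(c,n+"0.png")
    for t in("jar","lid","stand","marker","usb_hub","eraser","earbud_case"):
        print(t,[(np.round(d["rect"]).astype(int).tolist(),round(d["score"],2)) for d in spotter.search_frame(t,n)])
    for t in("well","lid_top","jar_mouth","jar","stand"):
        print("pt",t,[(np.round(d["xy"],1).tolist(),round(d["score"],2)) for d in spotter.spot_point(t,n)])
E
```

```text
{'time_s': 0.0, 'qpos': array([ 1.28 ,  0.469, -0.049,  1.534,  0.024,  1.141, -0.082]), 'dq': array([-0.001, -0.001, -0.001,  0.001,  0.002, -0.001, -0.   ]), 'joint_efforts': array([  0.001, -51.031,  -0.046, -23.772,   0.011,   0.008,   0.   ]), 'position': array([ 174.554, -651.432,  230.239]), 'ee_rot': array([-3.14 ,  0.   ,  0.262]), 'contact_force': array([-0.223,  0.333, -0.2  ]), 'moment': array([ 0.049, -0.019,  0.025]), 'gripper_force': 0.0, 'opening': 85.39589157243661} -18.700000000000003
side [ 339.369 -698.102  939.685] [-2.5443309263812104, -0.004968816629080219, -0.015841913140603125] 47.04710063146585 276.57835882983267 214.93984302837956
jar [([255, 305, 20, 33], 0.57), ([314, 145, 27, 24], 0.46)]
lid [([315, 144, 24, 26], 0.69), ([192, 307, 36, 30], 0.65)]
stand [([290, 222, 71, 80], 0.85)]
marker [([271, 217, 12, 67], 0.71), ([254, 306, 16, 35], 0.49)]
usb_hub [([255, 305, 18, 30], 0.73), ([292, 227, 158, 287], 0.68), ([346, 165, 22, 45], 0.56), ([313, 145, 27, 25], 0.23)]
eraser [([253, 306, 16, 34], 0.8), ([345, 164, 25, 44], 0.64)]
earbud_case [([348, 97, 26,
[... 537 characters left out ...]
, 12], 0.55)]
usb_hub [([254, 156, 52, 28], 0.62)]
eraser [([391, 234, 29, 12], 0.51)]
earbud_case []
pt well [([313.7, 190.3], 0.64), ([233.1, 180.0], 0.53)]
pt lid_top [([358.6, 291.3], 0.87), ([236.7, 178.0], 0.51), ([311.8, 219.8], 0.2)]
pt jar_mouth [([233.7, 182.4], 0.69), ([313.8, 196.2], 0.38)]
pt jar [([202.7, 175.8], 0.72), ([166.2, 140.8], 0.72)]
pt stand [([314.2, 204.5], 0.63)]
wrist [ 239.468 -634.387  373.44 ] [2.868985507002285, 0.00027630836060899, -1.3068588153111662] 69.6864448778171 282.04359065039716 211.17547654411416
jar []
lid [([3, 107, 6, 38], 0.71)]
stand []
marker []
usb_hub []
eraser []
earbud_case []
pt well []
pt lid_top []
pt jar_mouth []
pt jar []
pt stand []
```

View images.

```bash
python3 - <<'E'
s=open('h.py').read()
s=s.replace('np.array(c["rotation"])','R.from_euler("xyz",c["rotation"]).as_matrix()')
open('h.py','w').write(s)
import cv2
a=cv2.imread('pics/side0.png');b=cv2.imread('pics/top0.png')
cv2.imwrite('pics/s1.png',cv2.resize(a[80:340,140:480],None,fx=2.3,fy=2.3,interpolation=2))
cv2.imwrite('pics/t1.png',cv2.resize(b[110:340,130:450],None,fx=2.4,fy=2.4,interpolation=2))
E
python3 - <<'E'
from h import *
np.set_printoptions(precision=1,suppress=True)
s=get_image("side");t=get_image("top")
print("well",at_z(s,(302.6,224.1),195),at_z(t,(313.7,190.3),195),tri(s,(302.6,224.1),t,(313.7,190.3)))
print("stand",at_z(s,(290.8,225.9),190),at_z(t,(314.2,204.5),190))
print("jar",tri(s,(317.6,121),t,(202.7,175.8)),at_z(s,(317.6,121),205),at_z(t,(202.7,175.8),205))
print("mouth",tri(s,(313.6,147.2),t,(233.7,182.4)),at_z(s,(313.6,147.2),205),at_z(t,(233.7,182.4),205))
print("lidtop",at_z(s,(310,149.4),205),at_z(t,(236.7,178),205))
E
```

```text
well [ 398.7 -212.8  195. ] [ 403.1 -201.9  195. ] (array([ 402.6, -203.2,  181.2]), np.float64(5.453496596100877))
stand [ 377.1 -213.2  190. ] [ 372.4 -202.6  190. ]
jar (array([439.6,  39.8, 206.3]), np.float64(4.161098463159902)) [441.9  41.7 205. ] [437.8  39.8 205. ]
mouth (array([426.6, -26.7, 197.6]), np.float64(6.5446222616824015)) [429.  -32.6 205. ] [422.  -27.6 205. ]
lidtop [421.3 -38.5 205. ] [431.6 -34.2 205. ]
```

View pics/s1.png

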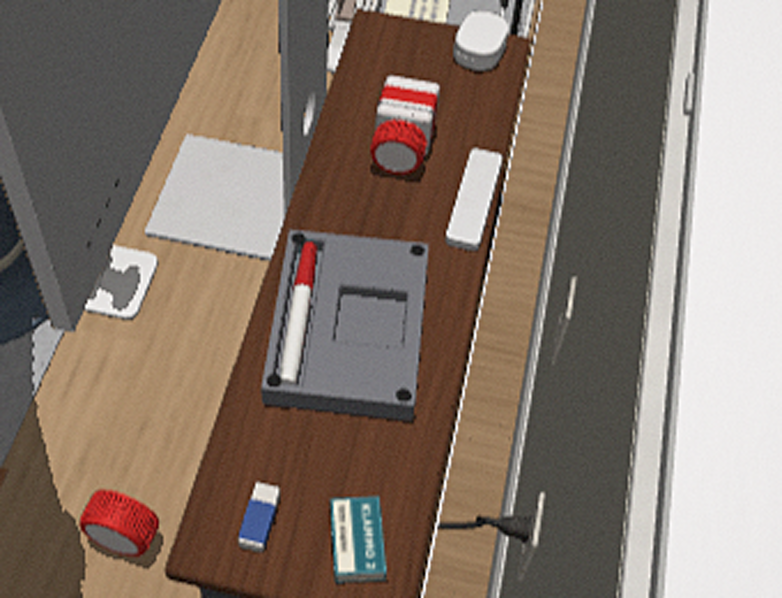

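View pics/t1.png

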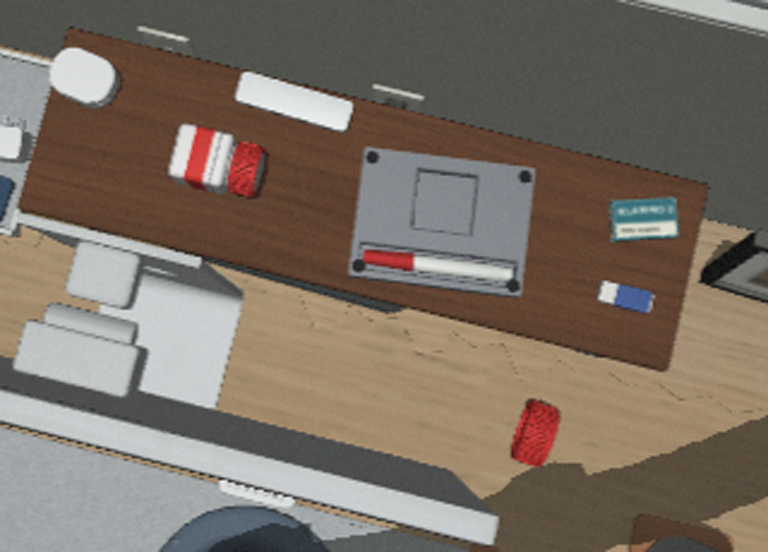

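Both views show the shelf running obliquely. The jar lies with its lid towards the stand: top view lid (232,180), jar (214,176). The well is empty and the marker is in its channel. The big red lid on the desk is the decoy. Next I fit the poses and compute the monitor geometry.

```bash
cat >> h.py <<'E'
def RY(y): return R.from_euler("z",y).as_matrix()
def pose():
    o=r.get_obs(); return np.array(o["position"]),R.from_euler("xyz",o["ee_rot"]),o
def plan(P,Rt):
    p,Q,o=pose(); w=(Q.inv()*Rt).as_rotvec(); d=Rt.inv().apply(np.array(P)-p); d0=Q.inv().apply(np.array(P)-p)
    print("turn",w.round(4),"rows>=",round(np.degrees(np.linalg.norm(w))/7.16,1),"| shift after turn",d.round(1),"| shift before turn",d0.round(1),"len",np.linalg.norm(d).round())
E
python3 - <<'E'
from h import *
from scipy.optimize import least_squares
np.set_printoptions(precision=2,suppress=True)
s=get_image("side");t=get_image("top")
T=lambda a:(130+a[0]/2.4,110+a[1]/2.4); S=lambda a:(140+a[0]/2.3,80+a[1]/2.3)
for a in[(0,352),(450,470),(0,397),(0,425),(495,515),(495,540)]: print("mon",a,at_z(t,T(a),550))
# stand corners local (x,y,z) : x away from robot(up in t1), y left
L=np.array([[59,78,24],[59,-78,24],[-59,-78,24],[-59,78,24]]);W=np.array([[45,27,24],[45,-27,24],[-9,-27,24],[-9,27,24]])
tp=[T(a) for a in[(365,148),(535,168),(521,297),(349,276),(415,170),(478,176),(472,236),(410,229)]]
sp=[S(a) for a in[(428,243),(414,404),(262,390),(290,232)]]
A=np.r_[L,W]
def f(x,use):
    P=A@RY(x[2]).T+[x[0],x[1],180]
    e=[]
    if 't' in use: e+=[proj(t,P[i])-tp[i] for i in range(8)]
    if 's' in use: e+=[proj(s,P[i])-sp[i] for i in range(4)]
    return np.ravel(e)
for u in("t","s","ts"):
    q=least_squares(f,[375,-205,-.1],args=(u,));print("stand",u,q.x,np.abs(q.fun).max())
x=q.x;print("well",RY(x[2])@[18,0,11]+[x[0],x[1],180])
# jar outlines: red band & whole masks
for n in("side","top"):
    for th in("jar","lid"):
        for d in spotter.outline_of(th,n)[:2]:
            m=d["pixels"].astype(np.uint8);M=cv2.moments(m,True)
            print(n,th,round(d["score"],2),M["m00"],M["m10"]/max(M["m00"],1),M["m01"]/max(M["m00"],1),cv2.minAreaRect(cv2.findNonZero(m)) if M["m00"] else 0)
# jar top face corners in t1 (h=50): bottom end
for a in[(180,124),(169,181),(233,133),(222,191)]: print("jarT",at_z(t,T(a),230))
for a in[(388,76),(439,83),(433,121),(378,112)]: print("jarS",at_z(s,S(a),230))
for a in[(266,145),(258,196)]: print("lidT",at_z(t,T(a),205))
E
```

```text
mon (0, 352) [255.59  90.5  550.  ]
mon (450, 470) [ 181.45 -176.47  550.  ]
mon (0, 397) [228.89  90.11 550.  ]
mon (0, 425) [212.39  89.86 550.  ]
mon (495, 515) [ 154.89 -202.27  550.  ]
mon (495, 540) [ 140.47 -201.83  550.  ]
stand t [ 374.9  -201.6    -0.14] 1.207083579497862
stand s [ 378.54 -200.93   -0.13] 0.8427537606765441
stand ts [ 376.4  -201.42   -0.13] 1.7937393422001833
well [ 394.24 -203.84  191.  ]
side jar 0.74 513.0 317.01559454191033 124.34307992202729 ((317.1307678222656, 125.35384368896484), (26.57485580444336, 24.11909294128418), 15.255120277404785)
side lid 0.65 461.0 312.63340563991324 143.19522776572668 ((312.5, 143.0), (22.0, 23.0), 90.0)
side lid 0.63 722.0 191.48060941828254 306.35595567867034 ((191.59999084472656, 306.8000183105469), (33.09380340576172, 24.149532318115234), 26.56505012512207)
top jar 0.56 593.0 214.68634064080945 175.49409780775716 ((214.26470947265625, 175.4412078857422), (24.98116683959961, 25.46624183654785), 14.03624439239502)
top jar 0.3 3509.0 314.25049871758335 200.2325448845825 ((314.20770263671875, 202.33847045898438), (72.1882095336914, 54.699310302734375), 7.125016689300537)
top lid 0.72 397.0 353.0428211586902 290.17380352644835 ((353.0500183105469, 290.3500061035156), (16.127614974975586, 25.930675506591797), 18.434947967529297)
top lid 0.66 287.0 232.4390243902439 180.05574912891987 ((232.4706268310547, 180.11766052246094), (13.581995010375977, 22.313274383544922), 14.03624439239502)
jarT [463.45  31.   230.  ]
jarT [412.32  40.81 230.  ]
jarT [454.48 -16.06 230.  ]
jarT [402.55  -6.02 230.  ]
jarS [421.35  39.73 230.  ]
jarS [466.77  30.36 230.  ]
jarS [457.81 -16.31 230.  ]
jarS [410.15  -4.94 230.  ]
lidT [448.19 -43.37 205.  ]
lidT [401.46 -35.7  205.  ]
```

Emit:
servo_tool(moves=[{"fingers": 85,"xyz": [0,0,-40],"turn": [0,0,0]},{"fingers": 85,"xyz": [0,0,-40],"turn": [0,0,0]},{"fingers": 85,"xyz": [0,0,-40],"turn": [0,0,0]},{"fingers": 85,"xyz": [0,0,-40],"turn": [0,0,0]},{"fingers": 85,"xyz": [0,0,-40],"turn": [0,0,0]},{"fingers": 85,"xyz": [0,0,-40],"turn": [0,0,0]},{"fingers": 85,"xyz": [0,0,-40],"turn": [0,0,0]},{"fingers": 85,"xyz": [0,0,-40],"turn": [0,0,0]},{"fingers": 85,"xyz": [0,0,-40],"turn": [0,0,0]},{"fingers": 85,"xyz": [0,0,-40],"turn": [0,0,0]}])

```text
time_s: 3.18
position: [176.6, -649.3, 618.2]
ee_rot: [3.131, -0.008, 0.269]
contact_force: [-0.6, -1.5, 0.1]
opening: 85.0
gripper_force: 0.0
```

Emit:
servo_tool(moves=[{"fingers": 85,"xyz": [23,-28,0],"turn": [0,0,0]},{"fingers": 85,"xyz": [23,-28,0],"turn": [0,0,0]},{"fingers": 85,"xyz": [23,-28,0],"turn": [0,0,0]},{"fingers": 85,"xyz": [23,-28,0],"turn": [0,0,0]},{"fingers": 85,"xyz": [23,-28,0],"turn": [0,0,0]},{"fingers": 85,"xyz": [23,-28,0],"turn": [0,0,0]},{"fingers": 85,"xyz": [23,-28,0],"turn": [0,0,0]},{"fingers": 85,"xyz": [23,-28,0],"turn": [0,0,0]},{"fingers": 85,"xyz": [23,-28,0],"turn": [0,0,0]},{"fingers": 85,"xyz": [23,-28,0],"turn": [0,0,0]},{"fingers": 85,"xyz": [23,-28,0],"turn": [0,0,0]},{"fingers": 85,"xyz": [23,-28,0],"turn": [0,0,0]}])

```text
time_s: 4.18
position: [353.8, -252.9, 613.0]
ee_rot: [3.136, -0.002, 0.26]
contact_force: [0.6, -1.4, -0.4]
opening: 85.3
gripper_force: 0.0
```

```bash
python3 - <<'E'
from h import *
import itertools,json
np.set_printoptions(precision=3,suppress=True)
o=r.get_obs();print(o["time_s"],o["qpos"],o["position"],o["ee_rot"])
D=[([1.28,.469,-.049,1.534,.024,1.141,-.082],[-3.14,0,.262],[174.6,-651.4,230.2]),(o["qpos"].tolist(),o["ee_rot"].tolist(),o["position"].tolist())]
json.dump(D,open("d.json","w"))
def E(a,q): return R.from_euler(a,q)
res=[]
for s in itertools.product([1,-1],repeat=7):
    M=[]
    for q,e,_ in D:
        q=np.array(q)*s
        M.append((E("z",q[0])*E("y",q[1])*E("z",q[2])*E("y",q[3])*E("z",q[4])*E("y",q[5])*E("z",q[6]),R.from_euler("xyz",e)))
    # Rt = Rz(c) M Rz(d): scan c,d coarse
    A=[m for m,_ in M];B=[b for _,b in M]
    for c in(0,np.pi/2,np.pi,-np.pi/2):
        for d in(0,np.pi/2,np.pi,-np.pi/2):
            err=max((b.inv()*E("z",c)*a*E("z",d)).magnitude() for a,b in zip(A,B))
            res.append((err,s,c,d))
res.sort(key=lambda x:x[0])
for x in res[:8]:print(x)
E
```

```text
4.1833 [ 0.667 -0.026 -0.14   1.32  -0.001  1.841 -0.784] [ 353.788 -252.864  613.042] [ 3.136 -0.002  0.26 ]
(0.0006338099274083852, (-1, -1, -1, -1, -1, -1, -1), 3.141592653589793, -1.5707963267948966)
(0.0006338099274086766, (-1, 1, -1, 1, -1, 1, -1), 0, 1.5707963267948966)
(0.009067722445397483, (-1, 1, -1, 1, -1, 1, -1), -1.5707963267948966, 0)
(0.009067722445397485, (-1, -1, -1, -1, -1, -1, -1), 1.5707963267948966, 3.141592653589793)
(0.009067722445398106, (-1, 1, -1, 1, -1, 1, -1), 1.5707963267948966, 3.141592653589793)
(0.009067722445398108, (-1, -1, -1, -1, -1, -1, -1), -1.5707963267948966, 0)
(0.012823707045605419, (-1, 1, -1, 1, -1, 1, -1), 3.141592653589793, -1.5707963267948966)
(0.012823707045605422, (-1, -1, -1, -1, -1, -1, -1), 0, 1.5707963267948966)
```

Emit:
servo_tool(moves=[{"fingers": 85,"xyz": [0,0,0],"turn": [0,0,-0.1126]},{"fingers": 85,"xyz": [0,0,0],"turn": [0,0,-0.1126]},{"fingers": 85,"xyz": [0,0,0],"turn": [0,0,-0.1126]},{"fingers": 85,"xyz": [0,0,0],"turn": [0,0,-0.1126]},{"fingers": 85,"xyz": [0,0,0],"turn": [0,0,-0.1126]},{"fingers": 85,"xyz": [0,0,0],"turn": [0,0,-0.1126]},{"fingers": 85,"xyz": [0,0,0],"turn": [0,0,-0.1126]},{"fingers": 85,"xyz": [0,0,0],"turn": [0,0,-0.1126]},{"fingers": 85,"xyz": [0,0,0],"turn": [0,0,-0.1126]},{"fingers": 85,"xyz": [0,0,0],"turn": [0,0,-0.1126]}])

```text
time_s: 5.02
position: [353.5, -254.7, 612.9]
ee_rot: [3.138, 0.004, 1.391]
contact_force: [0.4, -1.0, 0.1]
opening: 85.3
gripper_force: 0.0
```

Emit:
servo_tool(moves=[{"fingers": 85,"xyz": [25,5.5,30],"turn": [0,0,0]},{"fingers": 85,"xyz": [25,5.5,30],"turn": [0,0,0]},{"fingers": 85,"xyz": [25,5.5,30],"turn": [0,0,0]},{"fingers": 85,"xyz": [25,5.5,30],"turn": [0,0,0]},{"fingers": 85,"xyz": [25,5.5,30],"turn": [0,0,0]},{"fingers": 85,"xyz": [25,5.5,30],"turn": [0,0,0]},{"fingers": 85,"xyz": [0,0,0],"turn": [0,0,0]},{"fingers": 85,"xyz": [0,0,0],"turn": [0,0,0]}])

```text
time_s: 5.68
position: [413.6, -113.2, 431.0]
ee_rot: [3.141, 0.004, 1.389]
contact_force: [-0.7, -0.9, 1.2]
opening: 85.0
gripper_force: 0.0
```

```bash
python3 - <<'E'
from h import *
import json
np.set_printoptions(precision=3,suppress=True)
o=r.get_obs();print(o["time_s"],o["qpos"],o["position"],o["ee_rot"])
D=json.load(open("d.json"));D.append((o["qpos"].tolist(),o["ee_rot"].tolist(),o["position"].tolist()));json.dump(D,open("d.json","w"))
c=get_image("wrist");cv2.imwrite("pics/w1.png",cv2.resize(c["image"][:,:,::-1],None,fx=1.4,fy=1.4,interpolation=2))
import pickle;pickle.dump(c,open("w1.pkl","wb"))
for t in("jar","lid","stand"):
    print(t,[(np.round(d["rect"]).astype(int).tolist(),round(d["score"],2)) for d in spotter.search_frame(t,"wrist")])
E
```

```text
5.6833 [ 0.508 -0.053 -0.32   1.738 -0.013  1.454  0.008] [ 413.603 -113.166  431.03 ] [3.141 0.004 1.389]
jar [([283, 67, 53, 58], 0.7), ([341, 134, 39, 92], 0.53)]
lid [([196, 283, 7, 21], 0.73), ([282, 109, 43, 24], 0.65)]
stand [([269, 246, 90, 119], 0.56)]
```

View pics/w1.png

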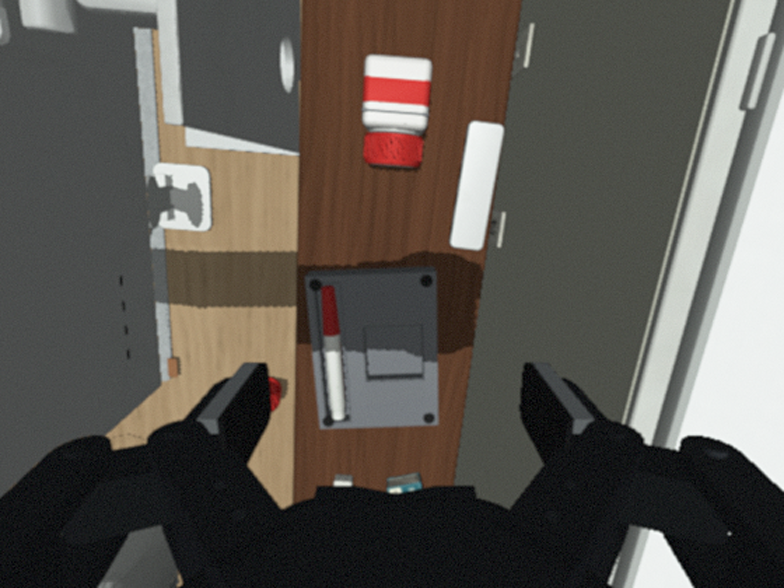

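The wrist view shows jar body (364–431, 56–131) and lid (364–424, 131–167) on the display. The well rim is about (365–424, 325–380), and the hub's near corner is about (472,122). Next: refine the poses and fit the arm kinematics.

```bash
cat > kin.py <<'E'
import numpy as np,json
from scipy.optimize import least_squares
from scipy.spatial.transform import Rotation as R
lo=np.array([-2.59,-.33,-1.39,.1,-1.04,.21,-2.66]);hi=np.array([2.59,1.99,1.29,2.45,4.18,1.99,2.66])
E=lambda a,q:R.from_euler(a,q)
def fk(q,k,allp=False):
    H,L1,a,L2,b,L3=k; p=np.array([0,0,H]);P=[p]
    r1=E("z",-q[0])*E("y",q[1])*E("z",-q[2]); p=p+r1.apply([a,0,L1]);P.append(p)
    r2=r1*E("y",q[3])*E("z",-q[4]); p=p+r2.apply([-a,0,L2]);P.append(p)
    r3=r2*E("y",q[5]); p=p+r3.apply([b,0,L3]);P.append(p)
    r4=r3*E("z",np.pi/2-q[6])
    return (P if allp else p),r4
def fit():
    D=json.load(open("d.json"))
    f=lambda k:np.r_[np.ravel([fk(q,k)[0]-p for q,e,p in D]),(np.array(k)-[330,350,0,350,0,280])*1e-3]
    s=least_squares(f,[330,350,0,350,0,280]);return s.x,np.abs(s.fun).max()
def ik(k,p,Rt,q0):
    f=lambda q:np.r_[(fk(q,k)[0]-p)/100,(Rt.inv()*fk(q,k)[1]).as_rotvec()*3,(q-q0)*1e-3]
    s=least_squares(f,np.clip(q0,lo+.01,hi-.01),bounds=(lo,hi));return s.x,np.linalg.norm(s.fun[:6])
E
python3 - <<'E'
from h import *
from kin import *
import pickle
np.set_printoptions(precision=2,suppress=True)
k,e=fit();print("kin",k,e)
c=pickle.load(open("w1.pkl","rb"));print(c["position"],c["rotation"])
u=lambda a:(a[0]/1.4,a[1]/1.4)
for n,a,z in[("wTL",(365,325),204),("wTR",(422,325),204),("wBR",(424,378),204),("wBL",(367,379),204),("sTR",(437,270),204),("sBR",(438,426),204),("sBL",(320,429),204),("sTL",(307,276),204),
 ("jarBL",(366,56),228),("jarBR",(431,60),228),("jarFL",(364,128),228),("jarFR",(428,130),228),("lidL",(364,165),205),("lidR",(422,165),205),("hub1",(470,122),191),("hub2",(452,248),191),("hub3",(503,125),191)]:
    print(n,at_z(c,u(a),z))
E
```

```text
kin [8062.58  604.19   42.07  431.09   32.71 8217.2 ] 41.242238486562286
[424.75 -45.42 572.85] [ 2.86 -0.   -0.18]
wTL [ 374.03 -171.45  204.  ]
wTR [ 425.97 -180.91  204.  ]
wBR [ 419.13 -234.59  204.  ]
wBL [ 365.02 -225.8   204.  ]
sTR [ 447.55 -131.92  204.  ]
sBR [ 424.41 -289.    204.  ]
sBL [ 308.11 -271.26  204.  ]
sTL [ 332.12 -116.5   204.  ]
jarBL [419.31  41.06 228.  ]
jarBR [465.65  29.98 228.  ]
jarFL [408.11  -6.87 228.  ]
jarFR [455.92 -17.01 228.  ]
lidL [401.29 -32.5  205.  ]
lidR [448.78 -41.14 205.  ]
hub1 [495.04 -14.06 191.  ]
hub2 [ 464.91 -117.17  191.  ]
hub3 [522.12 -21.38 191.  ]
```

```bash
cat >> h.py <<'E'
def jarR(yaw,tilt,flip):
    # jar-frame: d = lid direction when lying (yaw of "stand-like" axes); tool z leans: positive tilt -> body toward lid (-y) side
    n=RY(yaw)@[1,0,0]; yv=RY(yaw)@[0,1,0]; z=np.sin(tilt)*yv+np.cos(tilt)*np.array([0,0,-1.])
    y=n*(-1 if flip else 1); x=np.cross(y,z); return R.from_matrix(np.stack([x,y,z],1))
E
python3 - <<'E'
from h import *
from kin import *
import itertools
np.set_printoptions(precision=2,suppress=True)
q=r.get_obs()["qpos"]
print("chk",(pose()[1].inv()*fk(q,[0]*6)[1]).magnitude())
for dq1 in(-.25,0,.25):
  qq=q.copy();qq[0]+=dq1
  F=E("z",-qq[0])*E("y",qq[1])*E("z",-qq[2])*E("y",qq[3])
  for nm,yaw,t in(("pick",-.22,.6),("place",-.15,.6-np.pi/2),("pick.8",-.22,.8),("place.8",-.15,.8-np.pi/2)):
    for fl in(0,1):
        a=(F.inv()*jarR(yaw,t,fl)).as_euler("ZYZ"); # = Rz(-q5)Ry(q6)Rz(pi/2-q7)
        w=lambda v:(v+np.pi)%(2*np.pi)-np.pi
        print(dq1,nm,fl,"q5",w(-a[0]),"q6",a[1],"q7",w(np.pi/2-a[2]))
E
```

```text
chk 6.473548451384393e-16
-0.25 pick 0 q5 -0.6118589118732367 q6 1.3250051624787875 q7 -0.16561007357730606
-0.25 pick 1 q5 -0.6118589118732367 q6 1.3250051624787873 q7 2.975982580012487
-0.25 place 0 q5 0.9314857733773234 q6 1.675115113014527 q7 -0.2077830180218685
-0.25 place 1 q5 0.9314857733773234 q6 1.675115113014527 q7 2.9338096355679246
-0.25 pick.8 0 q5 -0.8168144950902909 q6 1.2971533837790576 q7 -0.11279815354408651
-0.25 pick.8 1 q5 -0.8168144950902914 q6 1.2971533837790576 q7 3.0287945000457075
-0.25 place.8 0 q5 0.7354706950577694 q6 1.6321278729127118 q7 -0.22405496576480344
-0.25 place.8 1 q5 0.7354706950577694 q6 1.6321278729127118 q7 2.9175376878249892
0 pick 0 q5 -0.6206476174507221 q6 1.4656495114544483 q7 0.04260445895948006
0 pick 1 q5 -0.6206476174507216 q6 1.465649511454448 q7 -3.098988194630313
0 place 0 q5 0.9595766280490547 q6 1.470869223815905 q7 -0.06605794293693812
0 place 1 q5 0.9595766280490547 q6 1.470869223815905 q7 3.075534710652855
0 pick.8 0 q5 -0.8213730881635457 q6 1.4762091570512577 q7 0.06268407406806586
0 pick.8 1 q5 -0.8213730881635457 q6 1.4762091570512577 q7 -3.078908579521727
0 place.8 0 q5 0.7587650628882248 q6 1.4597471942661369 q7 -0.044843100908458666
0 place.8 1 q5 0.7587650628882248 q6 1.459747194266137 q7 3.0967495526813344
0.25 pick 0 q5 -0.6002100973366824 q6 1.6050736692245535 q7 0.24855510188911678
0.25 pick 1 q5 -0.6002100973366824 q6 1.605073669224553 q7 -2.893037551700676
0.25 place 0 q5 0.958551823034929 q6 1.2647097542326147 q7 0.07581284099240193
0.25 place 1 q5 0.9585518230349281 q6 1.2647097542326147 q7 -3.065779812597391
0.25 pick.8 0 q5 -0.7946546615962973 q6 1.653322154382486 q7 0.2371666000513577
0.25 pick.8 1 q5 -0.7946546615962973 q6 1.6533221543824865 q7 -2.904426053538435
0.25 place.8 0 q5 0.7506431705867005 q6 1.2859864128841734 q7 0.13655309931954118
0.25 place.8 1 q5 0.7506431705867005 q6 1.2859864128841734 q7 -3.005039554270252
```

```bash
python3 - <<'E'
from h import *
np.set_printoptions(precision=2,suppress=True)
Rt=jarR(-.22,.7,0); G=np.array([433.6,.4,206]); z=Rt.as_matrix()[:,2]; T=G+18.7*z
print(T,Rt.as_euler("xyz")); plan(T-150*z,Rt); plan(T,Rt)
E
```

```text
[436.23  12.16 191.7 ] [ 3.14 -0.7   1.35]
turn [-0.01  0.7   0.03] rows>= 5.6 | shift after turn [-56.9  -6.7 118.5] | shift before turn [ 33.6  -6.5 127.1] len 132.0
turn [-0.01  0.7   0.03] rows>= 5.6 | shift after turn [-56.9  -6.7 268.5] | shift before turn [130.7  -4.1 241.4] len 275.0
```

Emit:
servo_tool(moves=[{"fingers": 72,"xyz": [0,0,0],"turn": [-0.0015,0.1,0.0045]},{"fingers": 72,"xyz": [0,0,0],"turn": [-0.0015,0.1,0.0045]},{"fingers": 72,"xyz": [0,0,0],"turn": [-0.0015,0.1,0.0045]},{"fingers": 72,"xyz": [0,0,0],"turn": [-0.0015,0.1,0.0045]},{"fingers": 72,"xyz": [0,0,0],"turn": [-0.0015,0.1,0.0045]},{"fingers": 72,"xyz": [0,0,0],"turn": [-0.0015,0.1,0.0045]},{"fingers": 72,"xyz": [0,0,0],"turn": [-0.0015,0.1,0.0045]},{"fingers": 72,"xyz": [-19,-2,30],"turn": [0,0,0]},{"fingers": 72,"xyz": [-19,-2,30],"turn": [0,0,0]},{"fingers": 72,"xyz": [-19,-2,30],"turn": [0,0,0]},{"fingers": 72,"xyz": [0,0,10],"turn": [0,0,0]},{"fingers": 72,"xyz": [0,0,0],"turn": [0,0,0]}])

```text
time_s: 6.88
position: [412.5, -92.4, 318.2]
ee_rot: [-3.141, -0.698, 1.353]
contact_force: [-0.5, 0.3, 0.4]
opening: 71.8
gripper_force: 0.0
```

```bash
python3 - <<'E'
from h import *
np.set_printoptions(precision=3,suppress=True)
Rt=jarR(-.22,.7,0); G=np.array([433.6,.4,206]); z=Rt.as_matrix()[:,2]; T=G+18.7*z
p,Q,o=pose();print(o["time_s"],o["qpos"],p,o["opening"],o["contact_force"]); plan(T-50*z,Rt); plan(T,Rt)
c=get_image("wrist");cv2.imwrite("pics/w2.png",cv2.resize(c["image"][:,:,::-1],None,fx=1.4,fy=1.4,interpolation=2))
import pickle;pickle.dump(c,open("w2.pkl","wb"))
E
```

```text
6.8833 [ 0.678  0.118 -0.124  1.982 -0.654  1.364  0.582] [412.482 -92.394 318.201] 71.76005267145533 [-0.505  0.29   0.37 ]
turn [-0.002  0.002  0.002] rows>= 0.0 | shift after turn [  0.5   0.4 115.8] | shift before turn [  0.7   0.6 115.8] len 116.0
turn [-0.002  0.002  0.002] rows>= 0.0 | shift after turn [  0.5   0.4 165.8] | shift before turn [  0.8   0.7 165.8] len 166.0
```

View pics/w2.png

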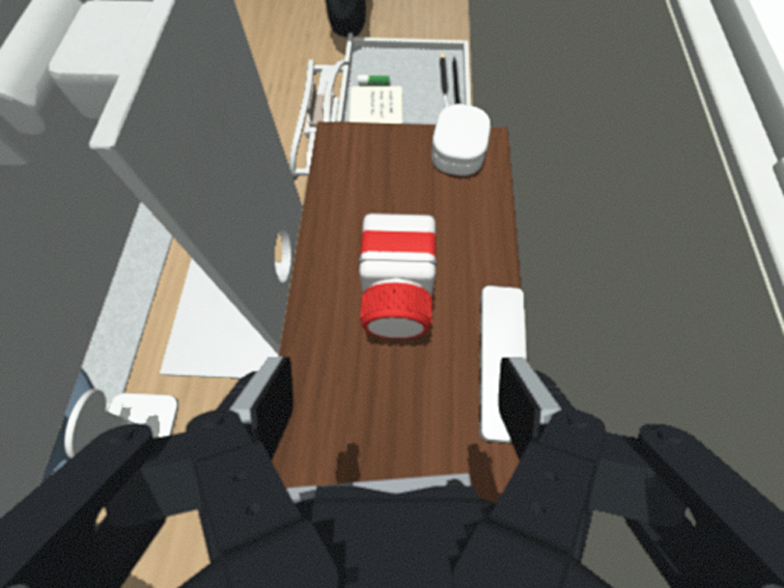

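Jar is centred between the fingers (x≈398 of 290–505) and square to the view. Advancing.

Emit:
servo_tool(moves=[{"fingers": 72,"xyz": [0.1,0.1,35],"turn": [0,0,0]},{"fingers": 72,"xyz": [0.1,0.1,35],"turn": [0,0,0]},{"fingers": 72,"xyz": [0.1,0.1,35],"turn": [0,0,0]},{"fingers": 72,"xyz": [0.1,0.1,30],"turn": [0,0,0]},{"fingers": 72,"xyz": [0,0,20],"turn": [0,0,0]},{"fingers": 72,"xyz": [0,0,11],"turn": [0,0,0]},{"fingers": 72,"xyz": [0,0,0],"turn": [0,0,0]},{"fingers": 72,"xyz": [0,0,0],"turn": [0,0,0]}])

```text
time_s: 7.6
position: [438.8, 10.1, 193.7]
ee_rot: [3.133, -0.696, 1.359]
contact_force: [0.1, 0.2, 0.2]
opening: 72.0
gripper_force: 0.0
```

```bash
python3 - <<'E'
from h import *
np.set_printoptions(precision=3,suppress=True)
Rt=jarR(-.22,.7,0); G=np.array([433.6,.4,206]); z=Rt.as_matrix()[:,2]; T=G+18.7*z
p,Q,o=pose();print(o["time_s"],o["qpos"],p,o["opening"],o["contact_force"]); plan(T,Rt)
c=get_image("side");cv2.imwrite("pics/s2.png",cv2.resize(c["image"][60:260,200:440,::-1],None,fx=3,fy=3,interpolation=2))
E
```

```text
7.6 [ 0.543  0.236 -0.239  2.181 -0.803  0.975  0.641] [438.837  10.079 193.664] 71.97547450399342 [0.067 0.186 0.241]
turn [0.004 0.004 0.006] rows>= 0.1 | shift after turn [-0.2 -3.   2.4] | shift before turn [-0.1 -3.   2.4] len 4.0
```

View pics/s2.png

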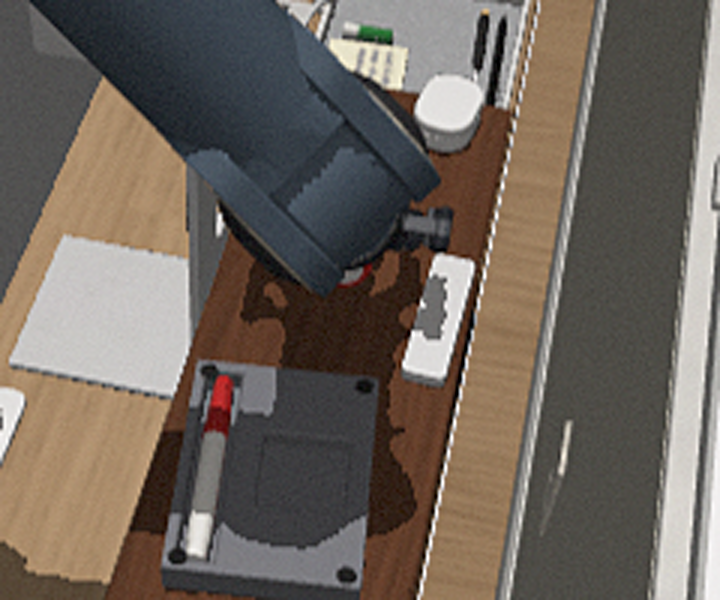

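Emit:
servo_tool(moves=[{"fingers": 72,"xyz": [0,-2.5,2],"turn": [0,0,0.005]},{"fingers": 30,"xyz": [0,0,0],"turn": [0,0,0]},{"fingers": 30,"xyz": [0,0,0],"turn": [0,0,0]},{"fingers": 30,"xyz": [0,0,0],"turn": [0,0,0]},{"fingers": 30,"xyz": [0,0,0],"turn": [0,0,0]},{"fingers": 30,"xyz": [0,0,0],"turn": [0,0,0]},{"fingers": 30,"xyz": [0,0,0],"turn": [0,0,0]}])

```text
time_s: 8.23
position: [435.6, 11.8, 191.3]
ee_rot: [3.139, -0.696, 1.349]
contact_force: [-2.5, -2.2, 6.4]
opening: 49.4
gripper_force: 62.5
```

Emit:
servo_tool(moves=[{"fingers": 30,"xyz": [6,0,-8],"turn": [0,0,0]},{"fingers": 30,"xyz": [19,0,-23],"turn": [0,0,0]},{"fingers": 30,"xyz": [19,0,-23],"turn": [0,0,0]},{"fingers": 30,"xyz": [19,0,-23],"turn": [0,0,0]},{"fingers": 30,"xyz": [19,0,-23],"turn": [0,0,0]},{"fingers": 30,"xyz": [19,0,-23],"turn": [0,0,0]},{"fingers": 30,"xyz": [0,0,0],"turn": [0,0,0]}])

```text
time_s: 8.82
position: [436.3, 11.0, 354.9]
ee_rot: [3.129, -0.695, 1.357]
contact_force: [1.7, 0.7, -2.4]
opening: 49.6
gripper_force: 63.3
```

```bash
cat >> h.py <<'E'
# jar bottom centre and axes in tool frame
Rp=jarR(-.22,.7,0)
B0=Rp.inv().apply(np.array([441.5,35.5,205])-np.array([435.6,11.8,191.3])); B0[1]=0
def tcp_for(bottom,yaw,B=B0):
    Rt=jarR(yaw,.7-np.pi/2,0); return np.array(bottom)-Rt.apply(B),Rt
E
python3 - <<'E'
from h import *
np.set_printoptions(precision=3,suppress=True)
print(B0);p,Q,o=pose();print(o["time_s"],o["qpos"],p,o["opening"],o["contact_force"])
T,Rt=tcp_for([395.5,-203.7,191+110],-.15);print(T,Rt.as_euler("xyz"));plan(T,Rt)
E
```

```text
[27.5    0.     5.251]
8.8167 [ 0.549  0.024 -0.22   1.994 -0.719  1.29   0.378] [436.267  10.957 354.886] 49.62667172901509 [ 1.734  0.676 -2.413]
[ 393.453 -217.246  325.416] [3.142 0.871 1.421]
turn [ 0.004 -1.564 -0.08 ] rows>= 12.5 | shift after turn [-126.9   -8.2  196.5] | shift before turn [-197.2    8.1 -125.8] len 234.0
```

Emit:
servo_tool(moves=[{"fingers": 30,"xyz": [-33,1.4,-21],"turn": [0,0,0]},{"fingers": 30,"xyz": [-33,1.4,-21],"turn": [0,0,0]},{"fingers": 30,"xyz": [-33,1.4,-21],"turn": [0,0,0]},{"fingers": 30,"xyz": [-33,1.4,-21],"turn": [0,0,0]},{"fingers": 30,"xyz": [-33,1.4,-21],"turn": [0,0,0]},{"fingers": 30,"xyz": [-32,1.4,-21],"turn": [0,0,0]}])

```text
time_s: 9.32
position: [390.2, -218.4, 318.4]
ee_rot: [-3.138, -0.696, 1.347]
contact_force: [1.4, -0.9, -2.4]
opening: 49.1
gripper_force: 63.4
```

Emit:
servo_tool(moves=[{"fingers": 30,"xyz": [0,0,0],"turn": [0,-0.112,-0.006]},{"fingers": 30,"xyz": [0,0,0],"turn": [0,-0.112,-0.006]},{"fingers": 30,"xyz": [0,0,0],"turn": [0,-0.112,-0.006]},{"fingers": 30,"xyz": [0,0,0],"turn": [0,-0.112,-0.006]},{"fingers": 30,"xyz": [0,0,0],"turn": [0,-0.112,-0.006]},{"fingers": 30,"xyz": [0,0,0],"turn": [0,-0.112,-0.006]},{"fingers": 30,"xyz": [0,0,0],"turn": [0,-0.112,-0.006]},{"fingers": 30,"xyz": [0,0,0],"turn": [0,-0.112,-0.006]},{"fingers": 30,"xyz": [0,0,0],"turn": [0,-0.112,-0.006]},{"fingers": 30,"xyz": [0,0,0],"turn": [0,-0.112,-0.006]},{"fingers": 30,"xyz": [0,0,0],"turn": [0,-0.112,-0.006]},{"fingers": 30,"xyz": [0,0,0],"turn": [0,-0.112,-0.006]}])

```text
time_s: 10.32
position: [391.2, -216.1, 319.7]
ee_rot: [3.139, 0.653, 1.415]
contact_force: [-0.3, -0.1, -3.7]
opening: 49.1
gripper_force: 63.6
```

```bash
python3 - <<'E'
from h import *
np.set_printoptions(precision=3,suppress=True)
p,Q,o=pose();print(o["time_s"],o["qpos"],p,o["opening"],o["contact_force"])
T,Rt=tcp_for([395.5,-203.7,191+110],-.15);plan(T,Rt)
E
```

```text
10.3167 [ 0.312  0.038 -0.342  2.047  0.688  1.276 -0.466] [ 391.2   -216.112  319.725] 49.11601946948721 [-0.325 -0.068 -3.736]
turn [-0.001 -0.218 -0.004] rows>= 1.7 | shift after turn [-4.9  2.4 -3.1] | shift before turn [-4.1  2.4 -4. ] len 6.0
```

Emit:
servo_tool(moves=[{"fingers": 30,"xyz": [0,0,0],"turn": [0,-0.109,-0.002]},{"fingers": 30,"xyz": [0,0,0],"turn": [0,-0.109,-0.002]},{"fingers": 30,"xyz": [-4.9,2.4,-3],"turn": [0,0,0]},{"fingers": 30,"xyz": [0,0,0],"turn": [0,0,0]},{"fingers": 30,"xyz": [0,0,0],"turn": [0,0,0]}])

```text
time_s: 10.73
position: [393.9, -218.6, 325.8]
ee_rot: [-3.14, 0.864, 1.418]
contact_force: [0.3, -0.3, -2.9]
opening: 49.3
gripper_force: 63.6
```

```bash
python3 - <<'E'
from h import *
np.set_printoptions(precision=3,suppress=True)
p,Q,o=pose();print(o["time_s"],o["qpos"],p,o["opening"],o["contact_force"],o["moment"])
T,Rt=tcp_for([395.5,-203.7,191+110],-.15);plan(T,Rt)
J=Q.apply(B0)+p;print("bottom",J)
ax=Q.as_matrix()@(Rp.as_matrix().T@np.array(RY(-.22)@[0,-1,0]));print("axis",ax)
s=get_image("side");w=get_image("wrist")
for n,c in(("side",s),("wrist",w)):
    print(n,"pred lidtop",proj(c,J+76*ax),"bottom",proj(c,J),[(np.round(d["xy"],1),round(d["score"],2)) for d in spotter.spot_point("lid_top",n)],[(np.round(d["rect"]),round(d["score"],2)) for d in spotter.search_frame("lid",n)])
a=cv2.resize(s["image"][130:330,220:400],(540,600),interpolation=2);b=cv2.resize(w["image"],(260,195));A=np.zeros((600,800,3),np.uint8);A[:,:540]=a;A[:195,540:]=b
cv2.imwrite("pics/m3.png",A[:,:,::-1])
E
```

```text
10.7333 [ 0.238  0.101 -0.385  2.079  0.865  1.403 -0.655] [ 393.869 -218.627  325.773] 49.30092729541528 [ 0.265 -0.281 -2.862] [ 1.248 -0.205 -0.023]
turn [-0.003 -0.007 -0.002] rows>= 0.1 | shift after turn [ 1.1 -0.6 -0.8] | shift before turn [ 1.1 -0.6 -0.8] len 1.0
bottom [ 395.974 -204.922  301.45 ]
axis [-0.    -0.007  1.   ]
side pred lidtop [306.448 155.346] bottom [303.888 185.347] [(array([188.9, 311.5]), 0.86), (array([304.4, 157.3]), 0.8)] [(array([307., 161.,  34.,  33.]), 0.91), (array([191., 308.,  35.,  30.]), 0.83)]
wrist pred lidtop [284.855 381.858] bottom [284.118 210.043] [(array([127.9,  72.6]), 0.68)] [(array([284., 331., 119.,  46.]), 0.69), (array([121.,  65.,  52.,  53.]), 0.64)]
```

View pics/m3.png

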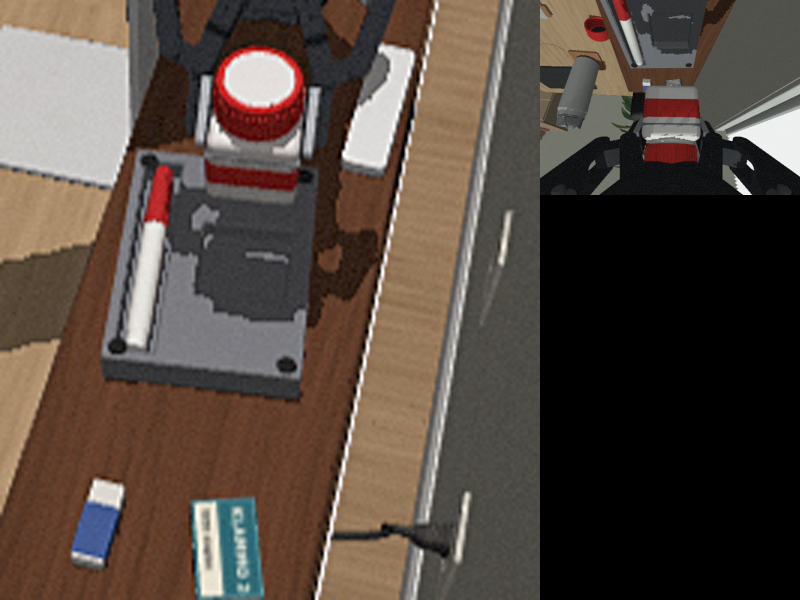

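Jar held upright (lid centre crop (260,80) → side pixel (306.7,156.7), predicted (306.4,155.3)). Lowering to just above the rim.

Emit:
servo_tool(moves=[{"fingers": 30,"xyz": [17,-0.6,13],"turn": [0,-0.007,0]},{"fingers": 30,"xyz": [16,0,14],"turn": [0,0,0]},{"fingers": 30,"xyz": [16,0,14],"turn": [0,0,0]},{"fingers": 30,"xyz": [16,0,14],"turn": [0,0,0]},{"fingers": 30,"xyz": [0,0,0],"turn": [0,0,0]},{"fingers": 30,"xyz": [0,0,0],"turn": [0,0,0]}])

```text
time_s: 11.53
position: [392.9, -218.5, 240.2]
ee_rot: [-3.136, 0.874, 1.423]
contact_force: [0.8, -0.5, -3.1]
opening: 49.3
gripper_force: 63.4
```

```bash
python3 - <<'E'
from h import *
np.set_printoptions(precision=3,suppress=True)
p,Q,o=pose();print(o["time_s"],o["qpos"],p,o["opening"],o["contact_force"],o["moment"])
T,Rt=tcp_for([395.5,-203.7,191],-.15);plan(T,Rt)
J=Q.apply(B0)+p;print("bottom",J)
s=get_image("side");w=get_image("wrist");t=get_image("top")
for n,c in(("side",s),("wrist",w)):
    print(n,"corners",[proj(c,J+RY(-.15)@[x,y,0]).round(1).tolist() for x,y in((-25,-25),(25,-25))],"rim",[proj(c,np.array([395.5,-203.7,204])+RY(-.15)@[x,y,0]).round(1).tolist() for x,y in((-27,-27),(27,-27))])
A=np.zeros((600,800,3),np.uint8);A[:480,:400]=cv2.resize(s["image"][180:260,270:337],(400,480),interpolation=2);A[:480,400:]=cv2.resize(w["image"][60:240,200:350],(400,480),interpolation=2)
cv2.imwrite("pics/m4.png",A[:480,:,::-1])
E
```

```text
11.5333 [ 0.214  0.228 -0.388  2.179  0.94   1.311 -0.858] [ 392.909 -218.52   240.237] 49.25904336108799 [ 0.792 -0.506 -3.073] [ 1.206 -0.233  0.021]
turn [-0.004  0.003  0.001] rows>= 0.0 | shift after turn [19.8  0.3 15. ] | shift before turn [19.9  0.4 14.9] len 25.0
bottom [ 394.89  -205.042  215.777]
side corners [[285.5, 224.2], [313.3, 227.4]] rim [[284.5, 227.9], [314.2, 231.3]]
wrist corners [[239.6, 227.3], [325.2, 227.3]] rim [[238.2, 209.4], [327.9, 209.4]]
```

View pics/m4.png

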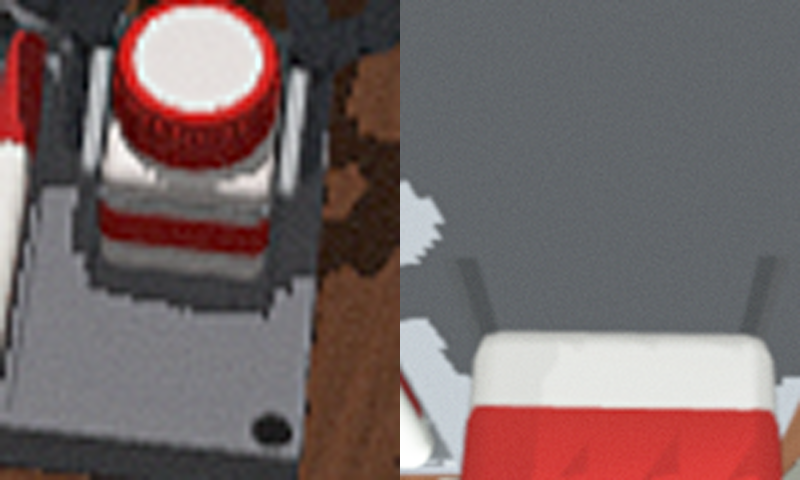

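```bash
python3 - <<'E'
from h import *
np.set_printoptions(precision=1,suppress=True)
p,Q,o=pose();J=Q.apply(B0)+p
w=get_image("wrist")
print("corners",[proj(w,J+RY(-.15)@[x,25,0]) for x in(-25,25)],"meas (228,186),(341,186)")
print("rim",[proj(w,np.array([395.5,-203.7,204])+RY(-.15)@[x,27,0]) for x in(-27,27)],"meas (220.6,157),(342,157)")
for u in((220.6,157),(341.7,157)):print("rim+y corner",at_z(w,u,204),RY(-.15).T@(at_z(w,u,204)-[395.5,-203.7,204]))
for u in((228,186),(341,186)):print("jar corner",RY(-.15).T@(at_z(w,u,J[2])-[395.5,-203.7,J[2]]))
E
```

```text
corners [array([226.2, 187. ]), array([342.1, 186.8])] meas (228,186),(341,186)
rim [array([221.2, 157.4]), array([343.7, 157.2])] meas (220.6,157),(342,157)
rim+y corner [ 372.7 -172.6  204. ] [-27.2  27.3   0. ]
rim+y corner [ 425.3 -180.7  204. ] [26.1 27.2  0. ]
jar corner [-23.4  24.9   0. ]
jar corner [25.1 24.8  0. ]
```

Wrist check: the well lies within 1 mm of my estimate, and the jar is about 1 mm too far in +x. Correcting by -1 mm and lowering slowly.

Emit:
servo_tool(moves=[{"fingers": 30,"xyz": [4,-1,3],"turn": [0,0,0]},{"fingers": 30,"xyz": [4,0,3],"turn": [0,0,0]},{"fingers": 30,"xyz": [3,0,2.5],"turn": [0,0,0]},{"fingers": 30,"xyz": [2.3,0,2],"turn": [0,0,0]},{"fingers": 30,"xyz": [0,0,0],"turn": [0,0,0]}])

```text
time_s: 12.15
position: [391.8, -217.6, 222.6]
ee_rot: [-3.137, 0.873, 1.423]
contact_force: [0.3, -0.7, -3.8]
opening: 49.2
gripper_force: 63.5
```

Emit:
servo_tool(moves=[{"fingers": 30,"xyz": [2.3,0,2],"turn": [0,0,0]},{"fingers": 30,"xyz": [0,0,0],"turn": [0,0,0]}])

```text
time_s: 12.32
position: [392.1, -217.6, 219.8]
ee_rot: [-3.138, 0.873, 1.422]
contact_force: [-0.9, 0.5, -3.6]
opening: 49.1
gripper_force: 63.5
```

Emit:
servo_tool(moves=[{"fingers": 30,"xyz": [1.5,0,1.3],"turn": [0,0,0]},{"fingers": 30,"xyz": [0.8,0,0.7],"turn": [0,0,0]},{"fingers": 30,"xyz": [0,0,0],"turn": [0,0,0]}])

```text
time_s: 12.57
position: [392.4, -217.7, 218.8]
ee_rot: [-3.14, 0.877, 1.42]
contact_force: [-0.9, 4.5, 5.9]
opening: 49.4
gripper_force: 64.3
```

Emit:
servo_tool(moves=[{"fingers": 30,"xyz": [0.8,0,0.7],"turn": [0,0,0]},{"fingers": 30,"xyz": [0,0,0],"turn": [0,0,0]}])

```text
time_s: 12.73
position: [392.4, -217.7, 218.8]
ee_rot: [-3.141, 0.878, 1.419]
contact_force: [-2.4, 6.8, 12.5]
opening: 49.1
gripper_force: 64.8
```

Emit:
servo_tool(moves=[{"fingers": 56,"xyz": [0,0,0],"turn": [0,0,0]},{"fingers": 56,"xyz": [0,0,0],"turn": [0,0,0]},{"fingers": 56,"xyz": [0,0,0],"turn": [0,0,0]},{"fingers": 56,"xyz": [0,0,0],"turn": [0,0,0]}])

```text
time_s: 13.07
position: [392.2, -217.9, 216.3]
ee_rot: [-3.139, 0.874, 1.42]
contact_force: [-0.3, -0.2, -0.4]
opening: 55.7
gripper_force: 0.0
```

```bash
python3 - <<'E'
from h import *
np.set_printoptions(precision=2,suppress=True)
p,Q,o=pose();print(o["time_s"],o["qpos"],p,o["opening"],o["contact_force"])
s=get_image("side")
W=np.array([395,-203.4,191.])
for z in(191,194.5):
    W[2]=z;print(z,"lidtop",proj(s,W+[0,0,76]))
    th=np.linspace(0,2*np.pi,60);P=np.array([proj(s,W+[24*np.cos(a),24*np.sin(a),76]) for a in th]);print(P.min(0),P.max(0))
A=s["image"];cv2.imwrite("pics/m5.png",cv2.resize(A[160:250,250:370],(800,600),interpolation=2)[:,:,::-1])
# grey-white top disc + red detection
g=A[160:250,250:370].astype(int);m=((g[...,0]>120)&(g[...,1]<70)).astype(np.uint8);ys,xs=np.nonzero(m);print("red",xs.min()+250,xs.max()+250,ys.min()+160,ys.max()+160)
E
```

```text
13.0667 [ 0.21  0.27 -0.39  2.2   0.96  1.28 -0.92] [ 392.18 -217.89  216.28] 55.668979543844785 [-0.33 -0.17 -0.43]
191 lidtop [302.25 196.86]
[288.39 185.87] [316.11 208.21]
194.5 lidtop [302.35 195.65]
[288.44 184.65] [316.26 207.03]
red 268 315 186 209
```

View pics/m5.png

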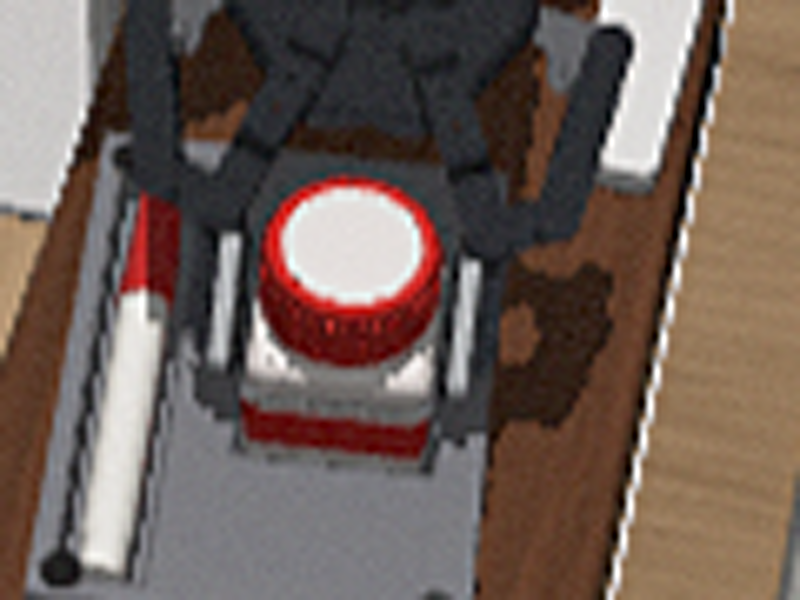

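Jar appears seated: lid top rim at row 186, predicted 185.9 for seated. Backing the fingers straight out.

Emit:
servo_tool(moves=[{"fingers": 56,"xyz": [0,0,-10],"turn": [0,0,0]},{"fingers": 56,"xyz": [0,0,-20],"turn": [0,0,0]},{"fingers": 56,"xyz": [0,0,-30],"turn": [0,0,0]},{"fingers": 56,"xyz": [0,0,-30],"turn": [0,0,0]},{"fingers": 56,"xyz": [0,0,-30],"turn": [0,0,0]},{"fingers": 70,"xyz": [-10,0,-30],"turn": [0,0,0]},{"fingers": 70,"xyz": [-20,0,-20],"turn": [0,0,0]},{"fingers": 70,"xyz": [-20,0,-20],"turn": [0,0,0]}])

```text
time_s: 13.78
position: [409.8, -103.7, 378.1]
ee_rot: [-3.138, 0.873, 1.425]
contact_force: [0.0, -0.9, 0.2]
opening: 69.9
gripper_force: 0.0
```

```bash
python3 - <<'E'
from h import *
from kin import *
np.set_printoptions(precision=3,suppress=True)
p,Q,o=pose();print(o["time_s"],o["qpos"],p,o["opening"],o["contact_force"])
q=o["qpos"]
F=E("z",-q[0])*E("y",q[1])*E("z",-q[2])*E("y",q[3])
for yaw in(1.42,1.0,.8,.6):
    Rt=R.from_euler("xyz",[np.pi,0,yaw]);a=(F.inv()*Rt).as_euler("ZYZ");print(yaw,-a[0],a[1],np.pi/2-a[2]); plan([395,-203.5,380],Rt)
print("lidtop",[(np.round(d["xy"],1),round(d["score"],2)) for d in (get_image("side"),spotter.spot_point("lid_top","side"))[1]])
s=get_image("side");t=get_image("top")
print(proj(s,[395,-203.5,267]),proj(t,[395,-203.5,267]),[(np.round(d["xy"],1),round(d["score"],2)) for d in spotter.spot_point("lid_top","top")])
E
```

```text
13.7833 [ 0.079  0.115 -0.486  1.943  0.758  1.653 -0.726] [ 409.757 -103.713  378.102] 69.86525877093686 [ 0.026 -0.882  0.207]
1.42 0.060312443627221324 1.097331309810386 -0.5823843410203584
turn [-0.001  0.873  0.003] rows>= 7.0 | shift after turn [-100.9    0.4   -1.9] | shift before turn [-66.3   0.2  76.1] len 101.0
1.0 0.060312443627221546 1.097331309810386 -1.0023843410203588
turn [0.182 0.86  0.396] rows>= 7.7 | shift after turn [-91.9  41.5  -1.9] | shift before turn [-66.3   0.2  76.1] len 101.0
0.8 0.060312443627221546 1.0973313098103858 -1.202384341020358
turn [0.269 0.845 0.582] rows>= 8.5 | shift after turn [-81.9  58.9  -1.9] | shift before turn [-66.3   0.2  76.1] len 101.0
0.6 0.060312443627221546 1.097331309810386 -1.4023843410203582
turn [0.356 0.823 0.769] rows>= 9.5 | shift after turn [-68.5  74.   -1.9] | shift before turn [-66.3   0.2  76.1] len 101.0
lidtop [(array([300.1, 196.1]), 0.55)]
[302.256 196.903] [317.075 188.678] [(array([357.8, 291.4]), 0.94), (array([320.2, 188.6]), 0.62)]
```

Emit:
servo_tool(moves=[{"fingers": 70,"xyz": [0,0,0],"turn": [0,0.1091,0]},{"fingers": 70,"xyz": [0,0,0],"turn": [0,0.1091,0]},{"fingers": 70,"xyz": [0,0,0],"turn": [0,0.1091,0]},{"fingers": 70,"xyz": [0,0,0],"turn": [0,0.1091,0]},{"fingers": 70,"xyz": [0,0,0],"turn": [0,0.1091,0]},{"fingers": 70,"xyz": [0,0,0],"turn": [0,0.1091,0]},{"fingers": 70,"xyz": [0,0,0],"turn": [0,0.1091,0]},{"fingers": 70,"xyz": [0,0,0],"turn": [0,0.1091,0]},{"fingers": 70,"xyz": [-33,0,0],"turn": [0,0,0]},{"fingers": 70,"xyz": [-34,0,0],"turn": [0,0,0]},{"fingers": 70,"xyz": [-34,0,0],"turn": [0,0,0]},{"fingers": 70,"xyz": [0,0,0],"turn": [0,0,0]}])

```text
time_s: 15.03
position: [391.4, -212.0, 374.8]
ee_rot: [-3.136, 0.002, 1.407]
contact_force: [-0.3, -0.7, -0.4]
opening: 70.1
gripper_force: 0.0
```

```bash
python3 - <<'E'
from h import *
np.set_printoptions(precision=3,suppress=True)
p,Q,o=pose();print(o["time_s"],o["qpos"],p,o["opening"],o["ee_rot"])
w=get_image("wrist");cv2.imwrite("pics/w6.png",cv2.resize(w["image"][:,:,::-1],None,fx=1.4,fy=1.4,interpolation=2))
import pickle;pickle.dump(w,open("w6.pkl","wb"))
print("pred lidtop",proj(w,[395,-203.5,267]),[(np.round(d["xy"],1),round(d["score"],2)) for d in spotter.spot_point("lid_top","wrist")])
for d in spotter.outline_of("lid","wrist")[:2]:print(d["score"],d["rect"])
plan([395,-203.5,240],R.from_euler("xyz",[np.pi,0,1.42]))
E
```

```text
15.0333 [ 0.486 -0.012 -0.086  1.823  0.003  1.336  0.236] [ 391.387 -212.042  374.831] 70.09013334430453 [-3.136  0.002  1.407]
pred lidtop [286.52  198.644] [(array([287.7, 198.2]), 0.97), (array([170.1, 253.4]), 0.84)]
0.91 [168.5, 244.2, 37.8, 26.5]
0.7 [286.5, 197.4, 54.6, 59.9]
turn [-0.004 -0.001 -0.002] rows>= 0.0 | shift after turn [  1.4   0.9 135.3] | shift before turn [  1.3   1.5 135.3] len 135.0
```

View pics/w6.png

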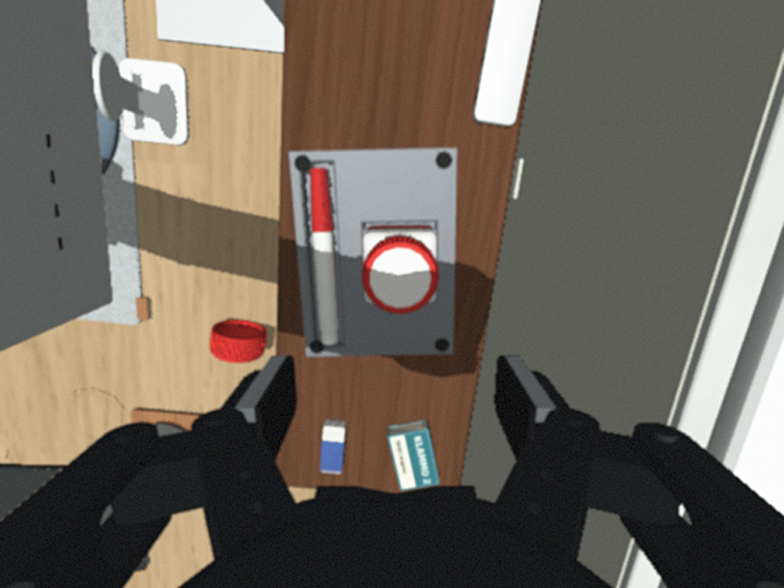

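Lid top at (287.7,198.2), within about 1 px of prediction, and the jar sits square in the well. Descending on the lid.

Emit:
servo_tool(moves=[{"fingers": 70,"xyz": [1.4,1.4,35],"turn": [-0.004,0,0]},{"fingers": 70,"xyz": [0,0,35],"turn": [0,0,0]},{"fingers": 70,"xyz": [0,0,30],"turn": [0,0,0]},{"fingers": 70,"xyz": [0,0,20],"turn": [0,0,0]},{"fingers": 70,"xyz": [0,0,10],"turn": [0,0,0]},{"fingers": 70,"xyz": [0,0,0],"turn": [0,0,0]},{"fingers": 70,"xyz": [0,0,0],"turn": [0,0,0]}])

```text
time_s: 15.77
position: [396.6, -203.6, 247.0]
ee_rot: [3.139, 0.0, 1.421]
contact_force: [-0.3, 0.0, -0.6]
opening: 70.0
gripper_force: 0.0
```

```bash
python3 - <<'E'
from h import *
np.set_printoptions(precision=3,suppress=True)
p,Q,o=pose();print(o["time_s"],o["qpos"],p,o["opening"],o["ee_rot"],o["contact_force"])
plan([395.3,-203.5,240],R.from_euler("xyz",[np.pi,0,1.42]))
E
```

```text
15.7667 [ 0.478  0.079 -0.104  2.025  0.009  1.036  0.219] [ 396.614 -203.561  246.967] 69.95517135940432 [3.139 0.    1.421] [-0.32   0.022 -0.57 ]
turn [0.003 0.    0.001] rows>= 0.0 | shift after turn [-0.1 -1.3  7. ] | shift before turn [-0.1 -1.3  7. ] len 7.0
```

Emit:
servo_tool(moves=[{"fingers": 70,"xyz": [0,-0.8,7],"turn": [0,0,0]},{"fingers": 70,"xyz": [0,0,0],"turn": [0,0,0]},{"fingers": 30,"xyz": [0,0,0],"turn": [0,0,0]},{"fingers": 30,"xyz": [0,0,0],"turn": [0,0,0]},{"fingers": 30,"xyz": [0,0,0],"turn": [0,0,0]},{"fingers": 30,"xyz": [0,0,0],"turn": [0,0,0]},{"fingers": 30,"xyz": [0,0,0],"turn": [0,0,0]},{"fingers": 30,"xyz": [0,0,0],"turn": [0,0,0]}])

```text
time_s: 16.43
position: [395.3, -204.3, 240.5]
ee_rot: [3.139, 0.001, 1.419]
contact_force: [-2.8, 1.2, 6.5]
opening: 45.8
gripper_force: 60.9
```

Emit:
servo_tool(moves=[{"fingers": 30,"xyz": [0,0,0],"turn": [0,0,-0.08]},{"fingers": 30,"xyz": [0,0,0],"turn": [0,0,-0.08]},{"fingers": 30,"xyz": [0,0,-0.1],"turn": [0,0,-0.08]},{"fingers": 30,"xyz": [0,0,-0.1],"turn": [0,0,-0.08]},{"fingers": 30,"xyz": [0,0,-0.1],"turn": [0,0,-0.08]},{"fingers": 30,"xyz": [0,0,0],"turn": [0,0,0]}])

```text
time_s: 16.93
position: [396.4, -204.7, 241.2]
ee_rot: [3.137, 0.004, 1.82]
contact_force: [-0.1, 0.0, 6.4]
opening: 45.4
gripper_force: 61.0
```

```bash
python3 - <<'E'
from h import *
np.set_printoptions(precision=3,suppress=True)
p,Q,o=pose();print(o["time_s"],o["qpos"],p,o["opening"],o["ee_rot"],o["contact_force"],o["moment"])
E
```

```text
16.9333 [ 0.501  0.085 -0.127  2.033  0.013  1.018  0.618] [ 396.448 -204.732  241.153] 45.41848659436043 [3.137 0.004 1.82 ] [-0.056  0.017  6.368] [ 0.008 -0.006  0.13 ]
```

Emit:
servo_tool(moves=[{"fingers": 30,"xyz": [0,0,-0.15],"turn": [0,0,-0.082]},{"fingers": 30,"xyz": [0,0,-0.15],"turn": [0,0,-0.082]},{"fingers": 30,"xyz": [0,0,-0.15],"turn": [0,0,-0.082]},{"fingers": 30,"xyz": [0,0,-0.15],"turn": [0,0,-0.082]},{"fingers": 30,"xyz": [0,0,0],"turn": [0,0,-0.082]},{"fingers": 30,"xyz": [0,0,0],"turn": [0,0,-0.082]},{"fingers": 30,"xyz": [0,0,0],"turn": [0,0,-0.082]},{"fingers": 30,"xyz": [0,0,0],"turn": [0,0,-0.082]},{"fingers": 30,"xyz": [0,0,0],"turn": [0,0,-0.082]},{"fingers": 30,"xyz": [0,0,0],"turn": [0,0,-0.082]},{"fingers": 30,"xyz": [0,0,0],"turn": [0,0,0]}])

```text
time_s: 17.85
position: [396.7, -204.6, 241.9]
ee_rot: [3.141, 0.006, 2.64]
contact_force: [0.9, -0.2, 6.5]
opening: 45.4
gripper_force: 61.0
```

```bash
python3 - <<'E'
from h import *
np.set_printoptions(precision=3,suppress=True)
p,Q,o=pose();print(o["time_s"],o["qpos"],p,o["opening"],o["ee_rot"],o["contact_force"],o["moment"])
E
```

```text
17.85 [ 0.547  0.087 -0.176  2.03   0.018  1.02   1.432] [ 396.73  -204.579  241.884] 45.423121112876494 [3.141 0.006 2.64 ] [ 0.895 -0.235  6.548] [ 0.009 -0.049  0.032]
```

Emit:
servo_tool(moves=[{"fingers": 30,"xyz": [0,0,-1.5],"turn": [0,0,0]},{"fingers": 30,"xyz": [0,0,-1.5],"turn": [0,0,0]},{"fingers": 30,"xyz": [0,0,-1.5],"turn": [0,0,0]},{"fingers": 30,"xyz": [0,0,-1.5],"turn": [0,0,0]},{"fingers": 30,"xyz": [0,0,0],"turn": [0,0,0]}])

```text
time_s: 18.27
position: [395.0, -204.0, 246.3]
ee_rot: [3.141, 0.002, 2.639]
contact_force: [0.0, -0.2, -0.6]
opening: 45.3
gripper_force: 61.3
```

```bash
python3 - <<'E'
from h import *
np.set_printoptions(precision=3,suppress=True)
p,Q,o=pose();print(o["time_s"],p,o["opening"],o["ee_rot"],o["contact_force"],o["moment"])
E
```

```text
18.2667 [ 394.979 -203.991  246.298] 45.27170237606428 [3.141 0.002 2.639] [ 0.014 -0.24  -0.626] [ 0.077 -0.028  0.017]
```

Emit:
servo_tool(moves=[{"fingers": 30,"xyz": [0,0,-3],"turn": [0,0,0]},{"fingers": 30,"xyz": [0,0,-5],"turn": [0,0,0]},{"fingers": 30,"xyz": [0,0,-5],"turn": [0,0,0]},{"fingers": 30,"xyz": [0,0,-5],"turn": [0,0,0]},{"fingers": 30,"xyz": [0,0,-5],"turn": [0,0,0]},{"fingers": 30,"xyz": [0,0,-3],"turn": [0,0,0]},{"fingers": 30,"xyz": [0,0,0],"turn": [0,0,0]},{"fingers": 30,"xyz": [0,0,0],"turn": [0,0,0]},{"fingers": 30,"xyz": [0,0,0],"turn": [0,0,0]}])

```text
time_s: 19.02
position: [395.0, -204.1, 272.3]
ee_rot: [3.141, 0.002, 2.639]
contact_force: [-0.2, -0.8, -1.8]
opening: 45.6
gripper_force: 61.4
```

```bash
python3 - <<'E'
from h import *
np.set_printoptions(precision=3,suppress=True)
p,Q,o=pose();print(o["time_s"],p,o["opening"],o["ee_rot"],o["contact_force"],o["dq"])
s=get_image("side");W=np.array([395,-203.5,0]);print("mouth@261",proj(s,W+[0,0,261]),"lid edge@276",proj(s,W+[0,0,276]),"lidtop@299",proj(s,W+[0,0,299]),[(np.round(d["xy"],1),round(d["score"],2)) for d in spotter.spot_point("jar_mouth","side")])
print("shoulder front corners",[proj(s,W+[0,0,241]+RY(-.15)@[x,-25,0]) for x in(-25,25)])
print("plate-line front corners",[proj(s,W+[0,0,204]+RY(-.15)@[x,-25,0]) for x in(-25,25)])
cv2.imwrite("pics/m7.png",cv2.resize(s["image"][150:270,230:390],(800,600),interpolation=2)[:,:,::-1])
E
```

```text
19.0167 [ 395.014 -204.059  272.322] 45.6246429161391 [3.141 0.002 2.639] [-0.242 -0.82  -1.807] [-0.001  0.004  0.001  0.003 -0.001 -0.002 -0.   ]
mouth@261 [302.088 198.948] lid edge@276 [302.513 193.791] lidtop@299 [303.191 185.576] [(array([303.3, 198.7]), 0.62)]
shoulder front corners [array([285.833, 215.537]), array([314.302, 218.792])]
plate-line front corners [array([285.408, 226.989]), array([312.876, 230.176])]
```

View pics/m7.png

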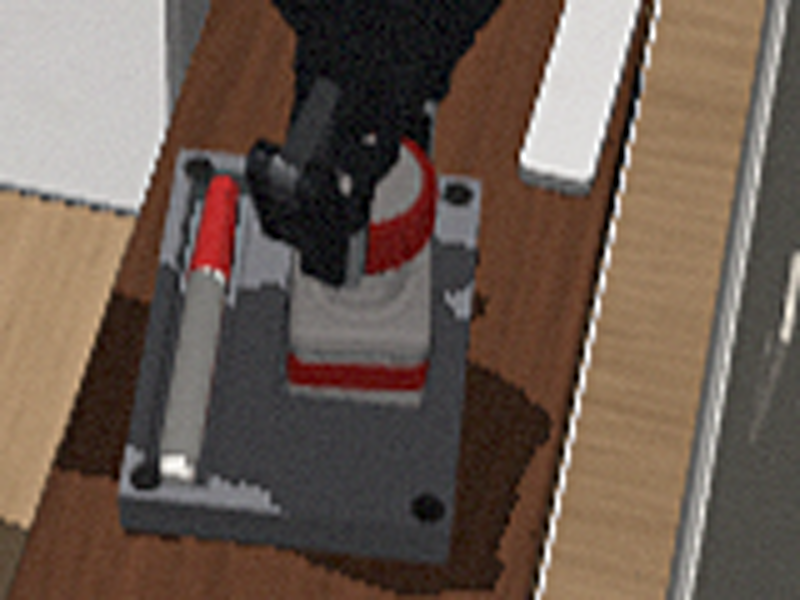

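The lid is clear above the jar; the jar's base line at the plate (rows 228.6 and 231) is within about 2 px of the seated prediction. The marker is still in its channel and the hub in its place.

```bash
python3 -c "
from plant import hand_in
print(hand_in())"
```

```text
the job is handed in; nothing more can be done
None
```

I've handed the job in at about 19 s of robot time: the jar stands upright and seated in the well, the lid is unscrewed (about 70°), and the gripper holds it level about 15 mm above the mouth; the marker and hub look undisturbed in the last picture.

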